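# Face a sample bottle to the label reader and hold its sprung shutter half open

### The job

Turn the sample bottle in the reader's nest until its square code label looks squarely at the reader's lens, let go of it, and leave it seated upright there. Then slide the reader's spring-closed shutter to half its travel, so that the round aperture stands centred on the lens (never running on to the fully open end), and keep it there: the program finishes while still holding the shutter against its spring. Leave the blower, the small bottle and the vial beside the reader undisturbed.

Things in the scene. Friction and masses are not known exactly. Their poses are not given: they have to be found in the camera images.
- reader: Desk reader for bottle labels, fixed to the worktop. Origin: centre of the underside of its aluminium base plate (136 x 206 x 8 mm, long side along the reader's y), z up. On the plate, towards +y, stands a white housing (122 x 74 mm, x from -57 to 65 mm, y from 21 to 95 mm, top at z = 62 mm) whose dark front face looks to the reader's -y; towards -y lies a black ring, the bottle nest. The reader's x is the direction in which the shutter opens.
- lens (a point): Centre of the lens's 9 mm glass in the housing's front face, at (0, 18, 36) mm in the reader's frame; it looks along the reader's -y at the bottle.
- nest (a point): Centre of the nest's floor (the base plate's top), at (0, -65, 8) mm in the reader's frame. The nest ring is 49 mm across outside, 36.6 mm inside and 8 mm high; the bottle stands in it and can be turned about its upright axis.
- bottle: Amber dropper bottle with a black dropper cap, 60 g, 33 mm in diameter, 84 mm tall, standing in the nest with its origin at the centre of its underside, z up. Grip it by the straight glass body (32 mm across, up to 45 mm above its underside, of which the nest hides the lowest 8 mm), not by the tapering shoulder or the cap above it. The code label is on its -x side.
- label (a point): Centre of the square white label (about 21 x 22 mm) with a black-and-white dot code on the bottle, 16.5 mm from the bottle's axis along the bottle's -x, 23.5 mm above its underside. At the start it looks 40 to 155 degrees away from the lens: turning the bottle clockwise (seen from above) by that angle brings it round to the lens.
- shutter (a joint): Travel of the shutter, m: 0 = shut (where its spring holds it), 0.020 = half travel, its 16 mm round aperture centred on the lens, 0.040 = fully open end. It slides along the reader's +x. The spring pushes it back with 3 N when shut, 8 N at half travel and 13 N at the end (250 N/m), plus 0.4 N of friction; it snaps shut when let go.
- lug (a point): Centre of the top of the shutter's black finger lug, an upright block 14 mm along the reader's x, 12 mm along y, standing free from z = 62 to 94 mm just in front of the housing's face and straight above the aperture: at (-20, 6.4, 94) mm in the reader's frame when the shutter is shut, and moving with the shutter along +x. Three marks on the upper guide below it, at x = -20, 0 and 20 mm, show shut, half and open; the lug is to stand over the longer, middle mark.
- blower: Black rubber dust blower, 92 x 47 x 47 mm, lying on the worktop on the reader's -x side. Bystander.
- small_bottle: White dropper bottle, 28 mm in diameter, 67 mm tall, standing on the worktop on the reader's +x side. Bystander.
- vial: Glass sample vial with a black screw cap, 22 mm in diameter, 52 mm tall, standing on the worktop on the reader's +x side. Bystander.
Mind the look-alikes: they are no part of the job. What is shaped like the bottle but purple is not meant.

How it is judged:
By the outcome, as a careful person would: the job done as asked, in the order asked, and still so for the second after the job is handed in, while the arm keeps its last pose, push and grip.
It also fails if it takes over 51 s, if anything falls off the work surface, if the arm or the gripper's body presses on something with over 40 N, if the wrist force passes 120 N, or if a joint passes its speed limit or range.

### The arm

A 6-joint arm with a two-finger parallel gripper is mounted at the origin on a cart in front of the work surface, level with it; the furniture and walls round the work are solid. World frame = base frame: x ahead of the robot, y to its left, z up, the work surface at z = 0. Lengths are in m, angles in rad, forces in N, time in s.
With the tool pointing down it reaches from about 0.35 to 0.975 m from the base axis. Payload 4.9 kg.
Tool frame: the origin (TCP) lies at the very end of the fingers, on their centre line; the grasp point (between the pads) lies 19 mm behind it; z points along the fingers, y is the line along which they close (so a half turn about z gives the same grasp; the last joint's range is limited). The gripper opens to 85 mm and grips with 20 to 120 N. Pads are 22 mm wide; open, the fingers measure 114 mm over their backs; the gripper's body (76 mm by 85 mm) begins 54 mm behind the grasp point. The pads swing forward as they close: fully open they stand 13 mm farther back than shut.
Start: joints at [1.162, 0.053, 1.613, -0, 1.476, -0.119], TCP at [0.179, 0.599, 0.231] pointing down, gripper open.
Joint ranges: [-3.01, 3.01], [-1.01, 2.22], [0.06, 2.58], [-1.02, 4.17], [0.09, 2.62], [-3.14, 3.14]. Speed limits (rad/s): [2.57, 2.57, 3.14, 3.14, 3.14, 3.14].

### API

Orientations are given as a unit quaternion [w, x, y, z].
In Python, from plant import manip, vision, order gives the robot as it stands.
- The arm moves only by the tool play_rows, never from a script. Its argument "steps" is a list that holds one entry, the list of rows, each a list of 6 numbers: the shift along the tool's x, y, z in mm, then the turn, a rotation vector about the tool's x, y, z in degrees. A call has 1 to 12 rows; each row is the pose to reach, as a shift and turn from the pose commanded when the call began, along the tool's axes at that moment; what a row does not reach only later rows make up. A row lasts 1/12 s, in which the tool goes at most 41.7 mm and 7.16 degrees, less where a joint would pass 70% of its speed; a pose out of reach is approached as far as the arm can. A call with a gripper value outside its range is refused whole. "claw" is the gripper's target within -1 to 1 (fully open at 1, half-way at 0, shut at -1), set as the call begins (left out, the last holds). The fingers move at their own pace and stop on an object; the grip force is fixed at half the most. Time passes only in rows, so rows that repeat a pose let the fingers close. It gives the time, the measured TCP pose, the force, the opening and the grip force at its end, in the units of the state.
- manip.state(): the state, without advancing time (a new reading comes with each control period).
- vision.grab_frame(name): name is "side" or "top" or "wrist"; returns (picture, depth): 480x640x3 uint8, blue, green, red; 480x640 float32, m along the optical axis (not along the pixel's ray), 0 where there is no reading.
- vision.camera_info(name): a dict with "K" (3x3 intrinsics, pixels), "eye" and "orientation" of the camera in the world; the wrist camera has in their place "T_tool_cam" (4x4, takes a point from camera to tool coordinates, whose origin is the TCP and whose axes are the flange's). Camera axes: x right, y down, z forward; pixel columns grow to the right and rows downward; lengths in m; the calibration is good to about 2 mm. A picture is of the moment at which its call begins: read the wrist's pose just before it. camera_info takes no time and is no camera call.
- order.job_done(): hands the job in; it is judged then, once.
The state is a dict: "time": time; "joint_pos": joint angles; "joint_vel": joint speeds; "joint_efforts": joint torques, N m; "tool_pos": TCP position; "tool_rot": TCP orientation; "contact_force": force on the tool from outside, world axes, zero at the start; "ft_torque": the same for the moment, N m; "gripper_width": opening from 0.0 (shut) to 1.0 (fully open); "grasp_force": force on a finger pad.
Only numpy, scipy, OpenCV 4.12 (cv2) and the standard library are available. Lean on these libraries where they do the work, as an engineer would, in place of code of your own. Each camera call takes 0.05 s, during which the arm holds its last target. There are 200 camera calls.

## Working session

There is one attempt and no reset: what is moved stays moved. The work goes in short steps, Python scripts to look and compute and a tool call to move; the robot and the scene stay as the last step left them, time stands still between calls to the robot, and variables do not carry over. Pictures are saved under pics/ and viewed, at most 10 in all, crops included, and the job is handed in when it is done.

Besides the shell and the picture viewer there is one more tool, called after "Request:" as name([rows], argument=value, ...), one row to a line, values as JSON. play_rows: Moves the arm, as the interface text tells. Its arguments: {"type":"object","properties":{"steps":{"type":"array"},"claw":{"type":"number"}},"required":["steps"]}

```bash
ls; mkdir -p pics
python3 - <<'E'
from plant import manip, vision
import cv2, numpy as np
s=manip.state(); print(s)
ims=[]
for n in ("side","top"):
    i=vision.camera_info(n); print(n,i)
    p,d=vision.grab_frame(n); np.savez(f"pics/{n}0.npz",p=p,d=d); cv2.imwrite(f"pics/{n}0.png",p)
print(vision.camera_info("wrist"))
E
```

```text
pics
{'time': 0.0, 'joint_pos': array([ 1.16199533e+00,  5.33745264e-02,  1.61428458e+00, -5.90994343e-06,
        1.47598678e+00, -1.18990345e-01]), 'joint_vel': array([ 0.00068279,  0.00070914,  0.00080128, -0.00147968, -0.00018565,
        0.00062053]), 'joint_efforts': array([-1.05010939e-03, -3.93689525e+01, -3.70175421e+01, -1.67753615e-04,
        7.08385240e-03, -1.28829726e-05]), 'tool_pos': array([0.17835567, 0.59836867, 0.23005768]), 'tool_rot': array([-2.64946302e-04,  1.44398392e-01,  9.89519101e-01, -9.91842798e-04]), 'contact_force': array([-0.40331805,  1.17567962, -1.68208253]), 'ft_torque': array([-0.01443376, -0.01108258, -0.00616205]), 'grasp_force': 0.0, 'gripper_width': 0.9986076311622978}
side {'K': array([[470.20374562,   0.        , 320.14084886],
       [  0.        , 470.20374562, 231.78012612],
       [  0.        ,   0.        ,   1.        ]]), 'eye': array([ 0.39655035, -0.65682177,  0.58785774]), 'orientation': array([-0.45409694,  0.88820372, -0.05843337,  0.03841432])}
top {'K': array([[462.18256122,   0.        , 319.45110919],
       [  0.        , 462.18256122, 239.18414137],
       [  0.        ,   0.        ,   1.        ]]), 'eye': array([0.38852112, 0.04385368, 0.94297591]), 'orientation': array([ 0.04264935, -0.70225829,  0.70842202, -0.05614767])}
{'K': array([[412.27931265,   0.        , 326.30996963],
       [  0.        , 412.27931265, 236.41779063],
       [  0.        ,   0.        ,   1.        ]]), 'T_tool_cam': array([[-1.53214492e-03, -9.53509438e-01, -3.01359262e-01,
         7.62559911e-02],
       [ 9.99998826e-01, -1.45391365e-03, -4.83883357e-04,
         1.55539690e-04],
       [ 2.32370024e-05, -3.01359650e-01,  9.53510546e-01,
        -1.42884958e-01],
       [ 0.00000000e+00,  0.00000000e+00,  0.00000000e+00,
         1.00000000e+00]])}
```

View pics/side0.png

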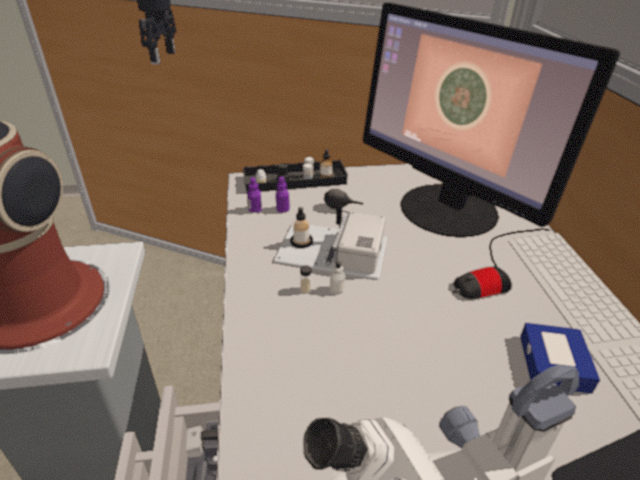

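View pics/top0.png

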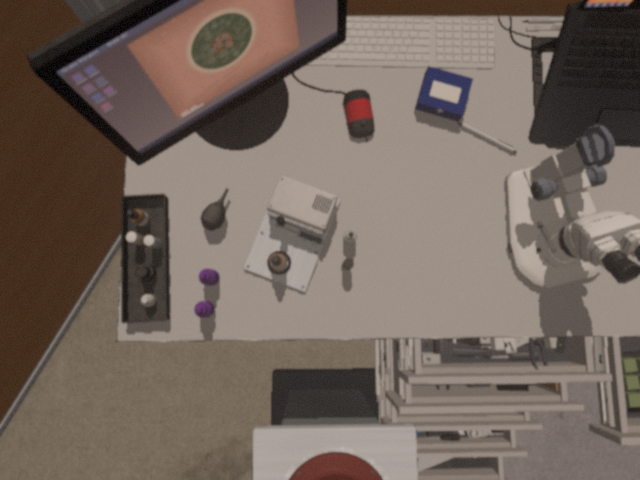

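The side view shows the amber bottle on the reader at (301,235), purple look-alikes at (254,197) and (283,195), and another amber one in the tray at (326,165). In the top view the reader is at about (290,235), with the bottle in its nest at (279,262). The one in the nest is meant: it is amber and stands in the black ring. I'll confirm that in an enlarged crop.

Run:
```python
import cv2, numpy as np
t=cv2.imread("pics/top0.png"); s=cv2.imread("pics/side0.png")
a=cv2.resize(t[165:300,230:365],(540,540),interpolation=cv2.INTER_CUBIC)
b=cv2.resize(s[195:305,270:400],None,fx=2,fy=2,interpolation=cv2.INTER_CUBIC)
o=np.zeros((540,800,3),np.uint8); o[:,:540]=a; o[:220,540:800]=b
cv2.imwrite("pics/crop1.png",o)
```

```text
(no output)
```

View pics/crop1.png

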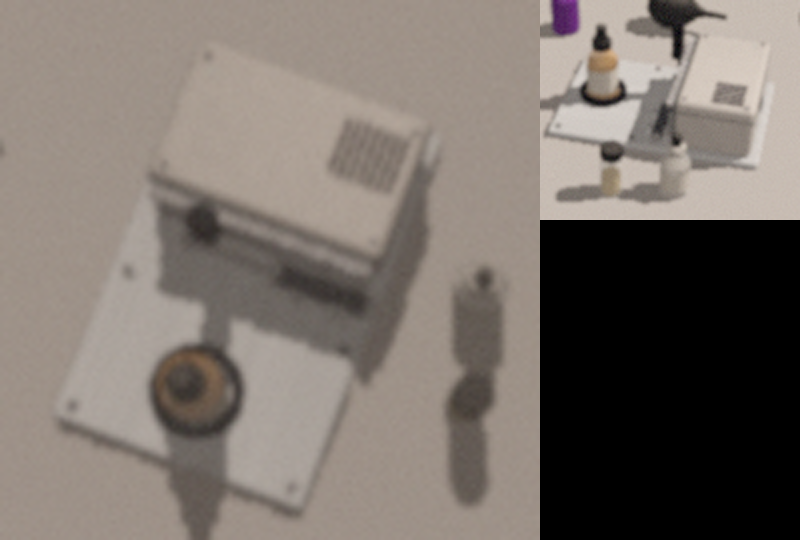

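The crop confirms the amber bottle standing in the black nest ring, centred at about (279,262) in the top image. The plate's near corners are at (244.5,270.5) and (305,293), and the shut lug is at about (281,220). A white patch faces the side camera; since the text puts the label on the other side, I need a close look.

```bash
cat > h.py <<'E'
import numpy as np, cv2
from scipy.spatial.transform import Rotation as R
from plant import manip, vision
def q(w): return R.from_quat([w[1],w[2],w[3],w[0]])
def cam(n,s=None):
    i=vision.camera_info(n)
    if n=="wrist":
        s=s or manip.state(); T=i["T_tool_cam"]; r=q(s["tool_rot"])
        return i["K"], np.array(s["tool_pos"])+r.apply(T[:3,3]), r.as_matrix()@T[:3,:3]
    return i["K"], np.array(i["eye"]), q(i["orientation"]).as_matrix()
def ray(c,uv,z):
    K,e,M=c; d=M@np.linalg.solve(K,[uv[0],uv[1],1]); return e+d*(z-e[2])/d[2]
def proj(c,P):
    K,e,M=c; p=K@(M.T@(np.asarray(P)-e)); return p[:2]/p[2]
E
python3 - <<'E'
from h import *
c=cam("top")
obs=[((244.5,270.5),(-68,-103,8)),((305,293),(68,-103,8)),((267.5,208),(-57,21,62)),((282,176.2),(-57,95,62)),((337.5,196.2),(65,95,62)),((323.75,228.7),(65,21,62)),((279,262.5),(0,-65,16))]
W=np.array([ray(c,u,m[2]/1e3)[:2] for u,m in obs]); m=np.array([o[1][:2] for o in obs])/1e3
mc,wc=m-m.mean(0),W-W.mean(0)
th=np.arctan2((mc[:,0]*wc[:,1]-mc[:,1]*wc[:,0]).sum(),(mc*wc).sum())
Rm=np.array([[np.cos(th),-np.sin(th)],[np.sin(th),np.cos(th)]]); t=W.mean(0)-Rm@m.mean(0)
print("yaw",np.degrees(th),"origin",t,"res mm",((W-m@Rm.T-t)*1e3).round(1).tolist())
for n,p in dict(nest=(0,-65),lug=(-20,6.4),lughalf=(0,6.4)).items(): print(n,Rm@np.array(p)/1e3+t)
E
```

```text
yaw -110.49749355228981 origin [0.53208556 0.08204877] res mm [[-2.0, -4.6], [-0.7, 1.0], [2.6, -1.6], [-3.4, -3.6], [-1.4, 2.4], [3.9, 4.0], [1.1, 2.4]]
nest [0.47120087 0.10480959]
lug [0.54508368 0.09854146]
lughalf [0.53808036 0.07980771]
```

```bash
cat >> h.py <<'E'
def move(p,Rw):
    "shift mm and turn deg in tool axes from the present pose"
    s=manip.state(); r=q(s["tool_rot"])
    print("shift",(r.inv().apply(np.array(p)-s["tool_pos"])*1e3).round(1),"turn",np.degrees((r.inv()*R.from_matrix(Rw)).as_rotvec()).round(1))
def down(b):
    "tool down, tool x at world bearing b deg"
    b=np.radians(b); x=np.array([np.cos(b),np.sin(b),0]); z=np.array([0,0,-1.]); return np.c_[x,np.cross(z,x),z]
E
python3 - <<'E'
from h import *
P=np.array([.471,.105,.032]); b,el=np.radians(75),np.radians(50)
u=np.array([np.cos(el)*np.cos(b),np.cos(el)*np.sin(b),np.sin(el)])
C=P+.28*u; z=-u; x=np.cross([0,0,1.],z); x/=np.linalg.norm(x); M=np.c_[x,np.cross(z,x),z]
T=vision.camera_info("wrist")["T_tool_cam"]
Rt=M@T[:3,:3].T; p=C-Rt@T[:3,3]; print(p,Rt.round(2)); move(p,Rt)
E
```

```text
[0.48518013 0.15805768 0.14358014] [[ 0.24  0.97 -0.1 ]
 [ 0.89 -0.26 -0.37]
 [-0.38 -0.   -0.92]]
shift [-419.9 -334.2   87.1] turn [ 17.2 -17.7  87.1]
```

Request:
play_rows([
  [[-420, -334, 87, 17.2, -17.7, 87], [-420, -334, 87, 17.2, -17.7, 87], [-420, -334, 87, 17.2, -17.7, 87], [-420, -334, 87, 17.2, -17.7, 87], [-420, -334, 87, 17.2, -17.7, 87], [-420, -334, 87, 17.2, -17.7, 87], [-420, -334, 87, 17.2, -17.7, 87], [-420, -334, 87, 17.2, -17.7, 87], [-420, -334, 87, 17.2, -17.7, 87], [-420, -334, 87, 17.2, -17.7, 87], [-420, -334, 87, 17.2, -17.7, 87], [-420, -334, 87, 17.2, -17.7, 87]],
])

```text
time: 1.1
tool_pos: [0.4614, 0.1923, 0.1507]
tool_rot: [0.114, 0.756, 0.627, -0.148]
contact_force: [0.5, 0.3, 0.2]
gripper_width: 0.998
grasp_force: 0.0
```

Run:
```python
from h import *
s=manip.state(); p,d=vision.grab_frame("wrist"); cv2.imwrite("pics/w1.png",p)
import pickle; pickle.dump(s,open("pics/w1.pkl","wb"))
print(s["time"],s["tool_pos"],s["joint_pos"],s["joint_vel"].round(2)); print(proj(cam("wrist",s),[.471,.105,.032]))
```

```text
1.1 [0.4614372  0.19233875 0.1506784 ] [ 0.41147094 -0.00493092  1.84355734 -0.29972523  1.53462978  0.64368884] [-0.84  0.42 -0.22 -0.26 -0.03  0.72]
[362.89812125 265.04562382]
```

View pics/w1.png

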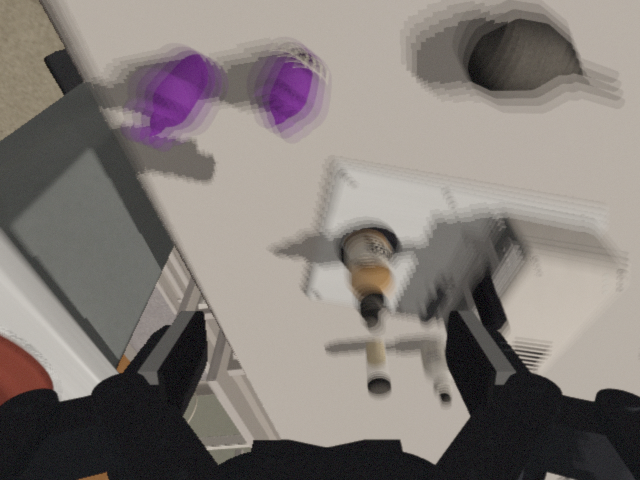

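The picture is blurred because the arm was still moving. The bottle is at about (370,265), with a dot code on its upper-right flank near (376,247), so the coded face is on this side. I'll let it settle and look again enlarged.

Request:
play_rows([
  [[0, 0, 0, 0, 0, 0], [0, 0, 0, 0, 0, 0], [0, 0, 0, 0, 0, 0], [0, 0, 0, 0, 0, 0]],
])

```text
time: 1.48
tool_pos: [0.4605, 0.1951, 0.1515]
tool_rot: [0.113, 0.754, 0.63, -0.147]
contact_force: [-0.4, 0.1, -0.0]
gripper_width: 1.003
grasp_force: 0.0
```

Run:
```python
from h import *
import pickle
s=manip.state(); p,d=vision.grab_frame("wrist"); pickle.dump((s,p,d),open("pics/w2.pkl","wb"))
print(s["tool_pos"],s["joint_pos"].round(3)); u=proj(cam("wrist",s),[.471,.105,.032]); print(u)
x0,y0=int(u[0])-70,int(u[1])-75; print(x0,y0)
cv2.imwrite("pics/w2.png",cv2.resize(p[y0:y0+120,x0:x0+160],(800,600),interpolation=cv2.INTER_CUBIC))
```

```text
[0.46046925 0.19514061 0.1514871 ] [ 0.417 -0.006  1.843 -0.298  1.535  0.641]
[363.81047818 267.41157885]
293 192
```

View pics/w2.png

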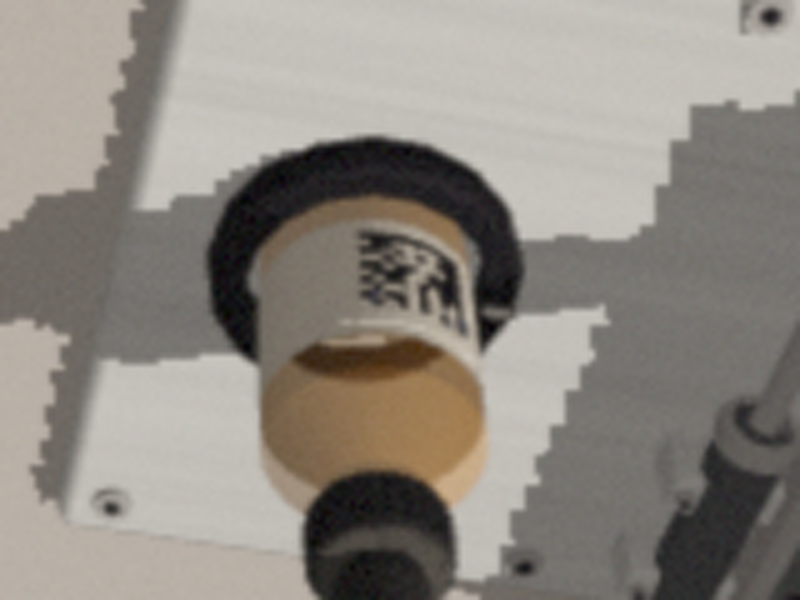

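The enlarged crop confirms it: the amber bottle stands in the nest with its dot code at crop x 360 to 463 and y 235 to 335, right of the bottle's mid-line at x 370. The ring spans crop x 208 to 523 near y 265.

Run:
```python
from h import *
import pickle
s,p,d=pickle.load(open("pics/w2.pkl","rb")); c=cam("wrist",s); K,e,M=c
f=lambda x,y:(293+x/5,192+y/5)
n=ray(c,f(365,265),.016); print("nest",n, "outer dia", np.linalg.norm(ray(c,f(208,265),.016)-ray(c,f(523,265),.016)))
corn=[f(110,500),f(770,15),f(525,565)]
print("screws z8",[ray(c,u,.008)[:2].round(4).tolist() for u in corn])
for N in (n[:2],np.array([.4712,.1048])):
  bs=[]
  for u in [(360,235),(360,305),(462,265),(465,335),(411,272)]:
    dr=M@np.linalg.solve(K,[*f(*u),1]); a=dr[:2]@dr[:2]; o=e[:2]-N; b=o@dr[:2]; cc=o@o-.0165**2
    D=b*b-a*cc
    if D<0: print("miss",u); continue
    t=(-b-D**.5)/a; P=e+t*dr; g=np.degrees(np.arctan2(*(P[:2]-N)[::-1])); bs.append((round(g,1),round(P[2]*1e3,1)))
  print(bs,"cam bearing",np.degrees(np.arctan2(*(e[:2]-N)[::-1])))
```

```text
nest [0.47458681 0.11281454 0.016     ] outer dia 0.047866676552406597
screws z8 [[0.4241, 0.0606], [0.5368, 0.1425], [0.4938, 0.0318]]
[(np.float64(88.2), np.float64(28.8)), (np.float64(91.3), np.float64(43.8)), (np.float64(30.0), np.float64(28.6)), (np.float64(36.8), np.float64(45.2)), (np.float64(64.8), np.float64(36.4))] cam bearing 87.15001505560053
miss (462, 265)
miss (465, 335)
[(np.float64(77.8), np.float64(18.6)), (np.float64(81.1), np.float64(34.4)), (np.float64(51.6), np.float64(24.8))] cam bearing 86.34333985457975
```

Run:
```python
from h import *
move([.473,.108,.19],down(115))
```

```text
shift [-91.9  27.4  -5.7] turn [ -7.4  20.5 -34.8]
```

Request:
play_rows([
  [[-30, 9, -25, -2.5, 7, -12], [-60, 18, -15, -5, 14, -24], [-92, 27, -6, -7.4, 20.5, -34.8], [-92, 27, -6, -7.4, 20.5, -34.8], [-92, 27, -6, -7.4, 20.5, -34.8], [-92, 27, -6, -7.4, 20.5, -34.8], [-92, 27, -6, -7.4, 20.5, -34.8], [-92, 27, -6, -7.4, 20.5, -34.8], [-92, 27, -6, -7.4, 20.5, -34.8], [-92, 27, -6, -7.4, 20.5, -34.8], [-92, 27, -6, -7.4, 20.5, -34.8]],
])

```text
time: 2.45
tool_pos: [0.4728, 0.1079, 0.1899]
tool_rot: [-0.0, 0.538, 0.843, -0.0]
contact_force: [-0.5, -0.0, -0.1]
gripper_width: 0.998
grasp_force: 0.0
```

Run:
```python
from h import *
import pickle
s=manip.state(); p,d=vision.grab_frame("wrist"); pickle.dump((s,p,d),open("pics/w3.pkl","wb"))
print(s["time"],s["tool_pos"],s["joint_pos"].round(3),s["joint_vel"].round(2)); print(proj(cam("wrist",s),[.473,.108,.016]))
cv2.imwrite("pics/w3.png",p)
```

```text
2.45 [0.47275017 0.10793571 0.18992904] [ 0.071 -0.263  1.975 -0.     1.431 -0.364] [-0.01 -0.   -0.    0.   -0.   -0.01]
[325.98558554 208.14981913]
```

View pics/w3.png

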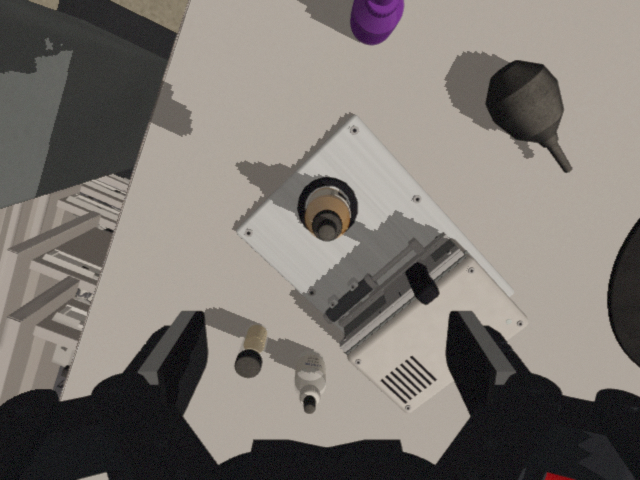

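The wrist view is sharp. The plate corners are at (356,113) and (236,231), and the housing top's corners at (455,240), (528,320), (408,411) and (347,353). The ring centre is at about (328,207), and the lug's top end at about (430,293).

Run:
```python
from h import *
import pickle
s,p,d=pickle.load(open("pics/w3.pkl","rb")); c=cam("wrist",s)
obs=[((356,113),(-68,-103,8)),((236,231),(68,-103,8)),((455,240),(-57,21,62)),((528,320),(-57,95,62)),((408,411),(65,95,62)),((347,353),(65,21,62)),((328,207.5),(0,-65,16))]
W=np.array([ray(c,u,m[2]/1e3)[:2] for u,m in obs]); m=np.array([o[1][:2] for o in obs])/1e3
mc,wc=m-m.mean(0),W-W.mean(0)
th=np.arctan2((mc[:,0]*wc[:,1]-mc[:,1]*wc[:,0]).sum(),(mc*wc).sum())
Rm=np.array([[np.cos(th),-np.sin(th)],[np.sin(th),np.cos(th)]]); t=W.mean(0)-Rm@m.mean(0)
print("yaw",np.degrees(th),"origin",t,"res mm",((W-m@Rm.T-t)*1e3).round(1).tolist())
for n,q_ in dict(nest=(0,-65),lug=(-20,6.4),lughalf=(0,6.4)).items(): print(n,Rm@np.array(q_)/1e3+t)
print("ring",W[-1],"lug ray",ray(c,(430,293),.094))
L=Rm@np.array([-.020,.0064])+t; print(proj(c,[*L,.094]),proj(c,[*L,.062]))
# ring contour: dark pixels near
g=cv2.cvtColor(p,cv2.COLOR_BGR2GRAY); k=(g<45).astype(np.uint8)
cs,_=cv2.findContours(k[165:250,285:370],cv2.RETR_EXTERNAL,cv2.CHAIN_APPROX_NONE); x=max(cs,key=cv2.contourArea); el=cv2.fitEllipse(cv2.convexHull(x)); print(el, ray(c,(el[0][0]+285,el[0][1]+165),.016))
cz=sorted(d[215:240,318:340].ravel()); print("cap depth",cz[5])
```

```text
yaw -109.96723850956319 origin [0.53127683 0.08686246] res mm [[5.7, -3.3], [3.5, -0.5], [-11.8, 1.8], [-1.3, -4.1], [-1.4, 1.9], [1.2, 4.1], [4.0, 0.1]]
nest [0.47018411 0.10905884]
lug [0.54412177 0.10347473]
lughalf [0.53729211 0.08467697]
ring [0.47422052 0.10914416] lug ray [0.54827668 0.10267617 0.094     ]
[424.86942805 289.44120857] [414.54553671 270.2772013 ]
((41.978355407714844, 41.83375549316406), (58.622314453125, 59.45933151245117), 148.99215698242188) [0.47326313 0.10929456 0.016     ]
cap depth 0.25175548
```

Request:
play_rows([
  [[1, 1, 40, 0, 0, 0], [1, 1, 80, 0, 0, 0], [1, 1, 115, 0, 0, 0], [1, 1, 140, 0, 0, 0], [1, 1, 155, 0, 0, 0], [1, 1, 163, 0, 0, 0], [1, 1, 167, 0, 0, 0], [1, 1, 167, 0, 0, 0], [1, 1, 167, 0, 0, 0]],
])

```text
time: 3.25
tool_pos: [0.4744, 0.1087, 0.0243]
tool_rot: [0.001, 0.538, 0.843, 0.001]
contact_force: [0.1, -0.1, 0.1]
gripper_width: 1.0
grasp_force: 0.0
```

Request:
play_rows([
  [[0, 0, 0, 0, 0, 0], [0, 0, 0, 0, 0, 0], [0, 0, 0, 0, 0, 0], [0, 0, 0, 0, 0, 0], [0, 0, 0, 0, 0, 0], [0, 0, 0, 0, 0, 0], [0, 0, 0, 0, 0, 0], [0, 0, 0, 0, 0, 0], [0, 0, 0, 0, 0, 0], [0, 0, 0, 0, 0, 0]],
], claw=-1)

```text
time: 4.08
tool_pos: [0.474, 0.1085, 0.0238]
tool_rot: [0.0, 0.538, 0.843, 0.0]
contact_force: [-0.4, -0.0, 5.3]
gripper_width: 0.352
grasp_force: 59.7
```

Request:
play_rows([
  [[0, 0, 0, 0, 0, 6], [0, 0, 0, 0, 0, 13], [0, 0, 0, 0, 0, 20], [0, 0, 0, 0, 0, 27], [0, 0, 0, 0, 0, 34], [0, 0, 0, 0, 0, 41], [0, 0, 0, 0, 0, 48], [0, 0, 0, 0, 0, 55], [0, 0, 0, 0, 0, 62], [0, 0, 0, 0, 0, 69], [0, 0, 0, 0, 0, 76], [0, 0, 0, 0, 0, 82]],
])

```text
time: 5.08
tool_pos: [0.4744, 0.1087, 0.0239]
tool_rot: [-0.0, 0.96, 0.28, 0.001]
contact_force: [1.1, 0.3, 4.2]
gripper_width: 0.35
grasp_force: 59.7
```

Request:
play_rows([
  [[0, 0, 0, 0, 0, 0], [0, 0, 0, 0, 0, 0], [0, 0, 0, 0, 0, 0]],
])

```text
time: 5.33
tool_pos: [0.4742, 0.1086, 0.0238]
tool_rot: [-0.0, 0.959, 0.284, 0.001]
contact_force: [0.9, 0.3, 5.1]
gripper_width: 0.353
grasp_force: 59.8
```

Request:
play_rows([
  [[0, 0, 0, 0, 0, 0], [0, 0, 0, 0, 0, 0], [0, 0, 0, 0, 0, 0], [0, 0, 0, 0, 0, 0], [0, 0, 0, 0, 0, 0], [0, 0, 0, 0, 0, 0], [0, 0, 0, 0, 0, 0], [0, 0, 0, 0, 0, 0]],
], claw=1)

```text
time: 6.0
tool_pos: [0.4733, 0.1085, 0.023]
tool_rot: [-0.0, 0.959, 0.283, -0.0]
contact_force: [-0.2, 1.2, -0.5]
gripper_width: 0.999
grasp_force: 0.0
```

Request:
play_rows([
  [[0, 0, -20, 0, 0, 0], [0, 0, -50, 0, 0, 0], [0, 0, -90, 0, 0, 0], [0, 0, -130, 0, 0, 0], [0, 0, -150, 0, 0, 0], [0, 0, -150, 0, 0, 0], [0, 0, -150, 0, 0, 0]],
])

```text
time: 6.58
tool_pos: [0.4744, 0.1085, 0.1749]
tool_rot: [0.0, 0.959, 0.283, 0.002]
contact_force: [0.2, 0.0, -0.4]
gripper_width: 1.001
grasp_force: 0.0
```

Run:
```python
from h import *
s=manip.state(); print(s["time"],s["joint_pos"].round(3))
P=np.array([.4737,.109,.032]); b,el=np.radians(-20),np.radians(52)
u=np.array([np.cos(el)*np.cos(b),np.cos(el)*np.sin(b),np.sin(el)])
C=P+.28*u; z=-u; x=np.cross([0,0,1.],z); x/=np.linalg.norm(x); M=np.c_[x,np.cross(z,x),z]
T=vision.camera_info("wrist")["T_tool_cam"]
Rt=M@T[:3,:3].T; p=C-Rt@T[:3,3]; print(p); move(p,Rt)
```

```text
6.5833 [ 0.072 -0.249  1.989  0.     1.399  1.068]
[0.52070188 0.0922016  0.14601063]
shift [29.9 38.8 29. ] turn [  9.6 -19.3  52.2]
```

Request:
play_rows([
  [[30, 39, 29, 9.6, -19.3, 52.2], [30, 39, 29, 9.6, -19.3, 52.2], [30, 39, 29, 9.6, -19.3, 52.2], [30, 39, 29, 9.6, -19.3, 52.2], [30, 39, 29, 9.6, -19.3, 52.2], [30, 39, 29, 9.6, -19.3, 52.2], [30, 39, 29, 9.6, -19.3, 52.2], [30, 39, 29, 9.6, -19.3, 52.2], [30, 39, 29, 9.6, -19.3, 52.2], [30, 39, 29, 9.6, -19.3, 52.2], [30, 39, 29, 9.6, -19.3, 52.2], [30, 39, 29, 9.6, -19.3, 52.2]],
])

```text
time: 7.58
tool_pos: [0.5191, 0.0922, 0.1436]
tool_rot: [-0.031, 0.969, -0.169, -0.178]
contact_force: [-0.0, -0.0, 0.2]
gripper_width: 0.999
grasp_force: 0.0
```

Run:
```python
from h import *
import pickle
s=manip.state(); p,d=vision.grab_frame("wrist"); pickle.dump((s,p,d),open("pics/w4.pkl","wb"))
print(s["time"],s["tool_pos"],s["joint_pos"].round(3),s["joint_vel"].round(2)); u=proj(cam("wrist",s),[.4737,.109,.032]);print(u)
x0,y0=int(u[0])-100,int(u[1])-75; print(x0,y0)
cv2.imwrite("pics/w4.png",cv2.resize(p[y0:y0+150,x0:x0+200],(800,600),interpolation=cv2.INTER_CUBIC))
```

```text
7.5833 [0.51910643 0.09220843 0.14355001] [-0.026  0.116  1.728  0.113  1.644  1.879] [ 0.   -0.01 -0.01  0.    0.    0.01]
[326.47908778 236.05853711]
226 161
```

View pics/w4.png

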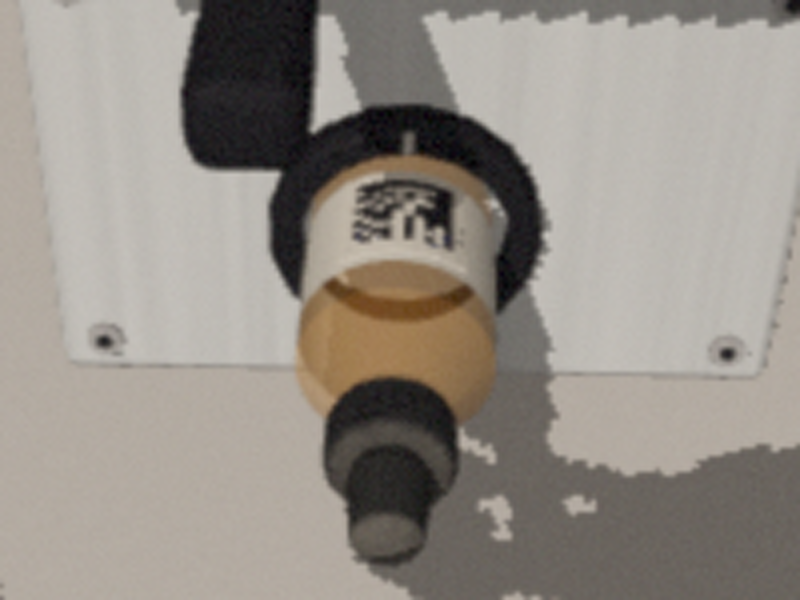

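The code is at crop x 355 to 457 and y 180 to 248, nearly centred on the bottle, which spans x 305 to 497. The ring's mark is at (408,142) and the ring spans x 272 to 545. The near-edge screws are at (105,340) and (725,352), and the lug at upper left at (250,80).

Run:
```python
from h import *
import pickle
s,p,d=pickle.load(open("pics/w4.pkl","rb")); c=cam("wrist",s); K,e,M=c
f=lambda x,y:(226+x/4,161+y/4)
a,b=ray(c,f(105,340),.008),ray(c,f(725,352),.008); v=a-b
print("screws",a,b,"dist",np.linalg.norm(v),"yaw of reader x (+-180)",np.degrees(np.arctan2(v[1],v[0])))
a2,b2=ray(c,f(70,362),.008),ray(c,f(760,375),.008); v=a2-b2; print("edge len",np.linalg.norm(v),np.degrees(np.arctan2(v[1],v[0])),"mid",(a2+b2)/2)
y=np.array([np.cos(np.radians(-20)),np.sin(np.radians(-20))])
print("nest from edge mid",((a2+b2)/2)[:2]+.038*y)
mk=ray(c,f(408,142),.016); N0=mk[:2]-.0213*y; print("nest from mark",N0)
for N in (N0,np.array([.4735,.109])):
  out=[]
  for u in [(357,182),(355,238),(452,190),(457,248),(405,213)]:
    dr=M@np.linalg.solve(K,[*f(*u),1]); A=dr[:2]@dr[:2]; o=e[:2]-N; B=o@dr[:2]; D=B*B-A*(o@o-.0165**2); t=(-B-D**.5)/A; P=e+t*dr
    out.append((round(float(np.degrees(np.arctan2(*(P[:2]-N)[::-1]))),1),round(P[2]*1e3,1)))
  print(N,out,"mark bearing",np.degrees(np.arctan2(*(mk[:2]-N)[::-1])))
t,bt=proj(c,[*N0,.092]),proj(c,[*N0,.008]); print("axis proj top, base in crop",(t-[226,161])*4,(bt-[226,161])*4)
print("lug tops",ray(c,f(250,165),.094), ray(c,f(250,0),.062))
```

```text
screws [0.46609865 0.17181073 0.008     ] [0.42308082 0.06161256 0.008     ] dist 0.11829695234153324 yaw of reader x (+-180) 68.67591876137462
edge len 0.1331144350585112 68.69938724870322 mid [0.43925877 0.11857082 0.008     ]
nest from edge mid [0.47496708 0.10557406]
nest from mark [0.47325107 0.10812341]
[0.47325107 0.10812341] [(11.6, np.float64(17.3)), (11.4, np.float64(33.4)), (-46.7, np.float64(20.6)), (-48.3, np.float64(36.7)), (-18.2, np.float64(29.8))] mark bearing -19.999999999999993
[0.4735 0.109 ] [(7.8, np.float64(18.0)), (7.7, np.float64(34.1)), (-50.4, np.float64(19.8)), (-52.1, np.float64(35.9)), (-21.4, np.float64(29.7))] mark bearing -22.435774580615355
axis proj top, base in crop [408.81422311 566.91039859] [407.39217265 218.09419094]
lug tops [0.5436765  0.10190073 0.094     ] [0.54796652 0.10258814 0.062     ]
```

The label bears about -20 to -22° against the lens at about -20.7°, which is square. Next I'll hover over the lug at about (0.5474, 0.1023).

Run:
```python
from h import *
move([.5474,.1023,.15],down(-20.7))
```

```text
shift [ 19.3 -19.  -13.9] turn [ 0.1 20.8  0.9]
```

Request:
play_rows([
  [[10, -10, -20, 0, 7, 0.5], [19, -19, -18, 0, 14, 0.9], [19, -19, -14, 0.1, 20.8, 0.9], [19, -19, -14, 0.1, 20.8, 0.9], [19, -19, -14, 0.1, 20.8, 0.9], [19, -19, -14, 0.1, 20.8, 0.9], [19, -19, -14, 0.1, 20.8, 0.9], [19, -19, -14, 0.1, 20.8, 0.9]],
])

```text
time: 8.3
tool_pos: [0.5486, 0.1016, 0.1508]
tool_rot: [0.0, 0.983, -0.181, -0.0]
contact_force: [0.5, -0.3, 0.1]
gripper_width: 1.0
grasp_force: 0.0
```

Run:
```python
from h import *
import pickle
s=manip.state(); p,d=vision.grab_frame("wrist"); print(s["time"],s["tool_pos"],s["joint_pos"].round(3))
c=cam("wrist",s); print("lug in wrist",proj(c,[.5474,.1023,.094]),"nest",proj(c,[.4735,.1088,.016]),"cap",proj(c,[.4735,.1088,.092]))
o=np.zeros((600,800,3),np.uint8); o[:480,:640]=p
for i,(n,x,y) in enumerate((("side",270,195),("top",250,230))):
    a,_=vision.grab_frame(n); b=np.load(f"pics/{n}0.npz")["p"]
    for j,im in enumerate((b,a)): o[480:600,(2*i+j)*160:(2*i+j)*160+160]=cv2.resize(im[y:y+60,x:x+80],(160,120),interpolation=cv2.INTER_CUBIC)
cv2.imwrite("pics/w5.png",o)
```

```text
8.3 [0.54863748 0.1015772  0.1508129 ] [ 0.05  -0.043  1.846 -0.     1.339  1.985]
lug in wrist [326.43760088 265.87814177] nest [353.45029921 316.2301313 ] cap [361.79129216 380.16662392]
```

View pics/w5.png

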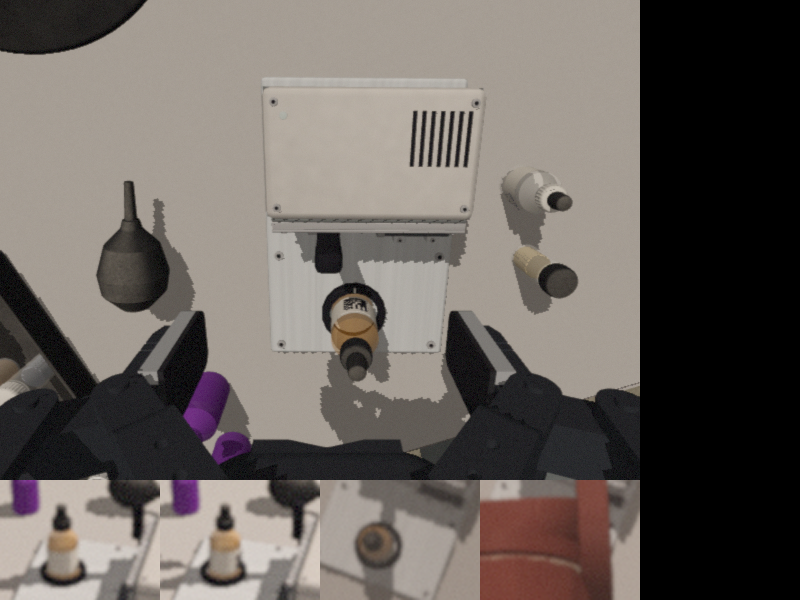

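The lug's top is at about (328,266), matching the prediction of (326,266). In the side insets the bottle stands upright as before, with the bystanders in place. I'll descend around the lug and close.

Request:
play_rows([
  [[-1, 0, 25, 0, 0, 0], [-1, 0, 50, 0, 0, 0], [-1, 0, 68, 0, 0, 0], [-1, 0, 78, 0, 0, 0], [-1, 0, 81, 0, 0, 0], [-1, 0, 81, 0, 0, 0], [-1, 0, 81, 0, 0, 0]],
])

```text
time: 9.03
tool_pos: [0.5475, 0.1024, 0.0705]
tool_rot: [0.0, 0.984, -0.181, 0.0]
contact_force: [0.0, 0.2, 0.4]
gripper_width: 0.997
grasp_force: 0.0
```

Request:
play_rows([
  [[0, 0, 0, 0, 0, 0], [0, 0, 0, 0, 0, 0], [0, 0, 0, 0, 0, 0], [0, 0, 0, 0, 0, 0], [0, 0, 0, 0, 0, 0], [0, 0, 0, 0, 0, 0], [0, 0, 0, 0, 0, 0], [0, 0, 0, 0, 0, 0], [0, 0, 0, 0, 0, 0], [0, 0, 0, 0, 0, 0], [0, 0, 0, 0, 0, 0], [0, 0, 0, 0, 0, 0]],
], claw=-1)

```text
time: 10.03
tool_pos: [0.5464, 0.1016, 0.0698]
tool_rot: [0.001, 0.984, -0.181, -0.001]
contact_force: [-2.7, -3.5, 4.7]
gripper_width: 0.149
grasp_force: 59.2
```

Request:
play_rows([
  [[0, 3, 0, 0, 0, 0], [0, 6, 0, 0, 0, 0], [0, 9, 0, 0, 0, 0], [0, 12, 0, 0, 0, 0], [0, 15, 0, 0, 0, 0], [0, 18, 0, 0, 0, 0], [0, 20, 0, 0, 0, 0], [0, 20, 0, 0, 0, 0], [0, 20, 0, 0, 0, 0], [0, 20, 0, 0, 0, 0]],
])

```text
time: 10.87
tool_pos: [0.54, 0.0851, 0.0699]
tool_rot: [-0.002, 0.983, -0.181, 0.0]
contact_force: [0.0, 6.7, 2.3]
gripper_width: 0.147
grasp_force: 59.1
```

Run:
```python
from h import *
import time
x=np.array([-.3535,-.9354])
s=manip.state(); s0=np.array([.5464,.1016]); print(s["time"],(np.array(s["tool_pos"][:2])-s0)@x,s["tool_pos"],s["contact_force"],s["contact_force"][:2]@x)
w,d=vision.grab_frame("wrist"); s=manip.state(); print((np.array(s["tool_pos"][:2])-s0)@x)
c=cam("wrist",s); print([proj(c,p).round(1).tolist() for p in ([.5474,.1023,.062],[*(np.array([.5474,.1023])+.02*x),.062],[*(np.array([.5474,.1023])+.02*x),.094])])
sd,_=vision.grab_frame("side")
o=np.zeros((600,800,3),np.uint8); o[:480,:640]=w; b=cv2.resize(sd[210:280,310:400],None,fx=1.7,fy=1.7); o[480:480+b.shape[0],:b.shape[1]]=b
o[480:600,200:800]=cv2.resize(w[220:280,180:480],(600,120)); cv2.imwrite("pics/w6.png",o); cv2.imwrite("pics/w6raw.png",w)
```

```text
10.8667 0.017663871302890915 [0.54001759 0.08512823 0.06988023] [0.02663707 6.71935354 2.31972239] -6.294699505536681
0.01761411447657432
[[281.1, 305.3], [330.6, 305.2], [331.2, 349.5]]
```

View pics/w6.png

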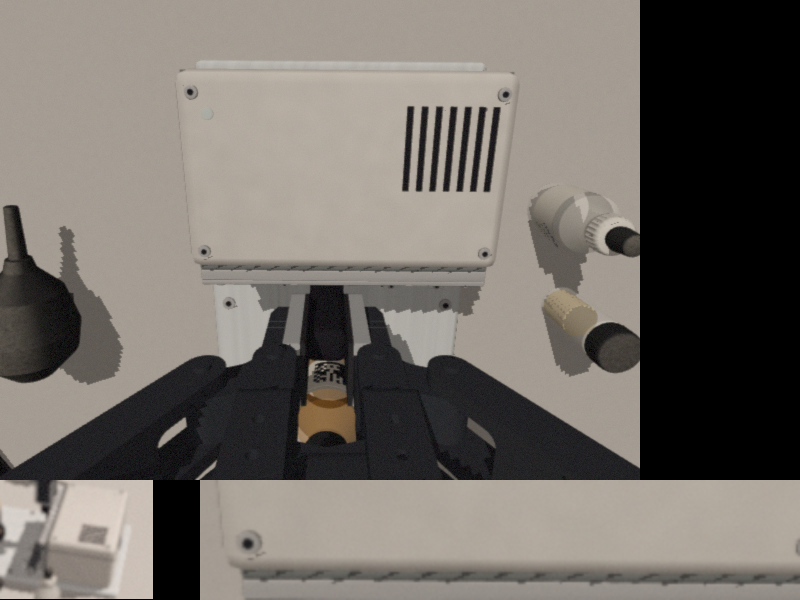

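The fingers hold the lug at about (326,290). The housing's front corners are at (192,266) and (492,262), so the reader's x=0 is at column 332 or so. That puts the lug about 2.2 mm short of half, which agrees with the measured travel of 17.6 mm.

Request:
play_rows([
  [[0, 1, 0, 0, 0, 0], [0, 2, 0, 0, 0, 0], [0, 2.5, 0, 0, 0, 0], [0, 2.5, 0, 0, 0, 0], [0, 2.5, 0, 0, 0, 0], [0, 2.5, 0, 0, 0, 0], [0, 2.5, 0, 0, 0, 0], [0, 2.5, 0, 0, 0, 0]],
])

```text
time: 11.63
tool_pos: [0.5392, 0.083, 0.0699]
tool_rot: [-0.002, 0.984, -0.181, 0.0]
contact_force: [0.3, 8.2, 2.4]
gripper_width: 0.144
grasp_force: 59.1
```

Run:
```python
from h import *
x=np.array([-.3535,-.9354]); s0=np.array([.5464,.1016])
w,d=vision.grab_frame("wrist"); s=manip.state(); print(s["time"],(np.array(s["tool_pos"][:2])-s0)@x,s["contact_force"][:2]@x,s["tool_pos"])
w0=cv2.imread("pics/w6raw.png")
for im in (w0,w):
    g=cv2.cvtColor(im,cv2.COLOR_BGR2GRAY).astype(int)
    print([ (lambda k:(k.min()+300,k.max()+300))(np.where(g[r,300:360]<60)[0]) if (g[r,300:360]<60).any() else None for r in (286,288,290,292)])
cv2.imwrite("pics/w7.png",np.vstack([cv2.resize(w[225:325,170:530],(800,222)),cv2.resize(w[255:330,270:390],(600,375),interpolation=cv2.INTER_CUBIC).copy() if 0 else cv2.copyMakeBorder(cv2.resize(w[255:330,270:390],(600,375),interpolation=cv2.INTER_CUBIC),0,0,0,200,cv2.BORDER_CONSTANT)]))
```

```text
11.6833 0.019913076345980035 -7.7593488687732695 [0.5392085  0.08302946 0.06991253]
[(np.int64(310), np.int64(342)), (np.int64(310), np.int64(342)), (np.int64(310), np.int64(342)), (np.int64(310), np.int64(343))]
[(np.int64(310), np.int64(342)), (np.int64(310), np.int64(342)), (np.int64(310), np.int64(342)), (np.int64(310), np.int64(342))]
```

View pics/w7.png

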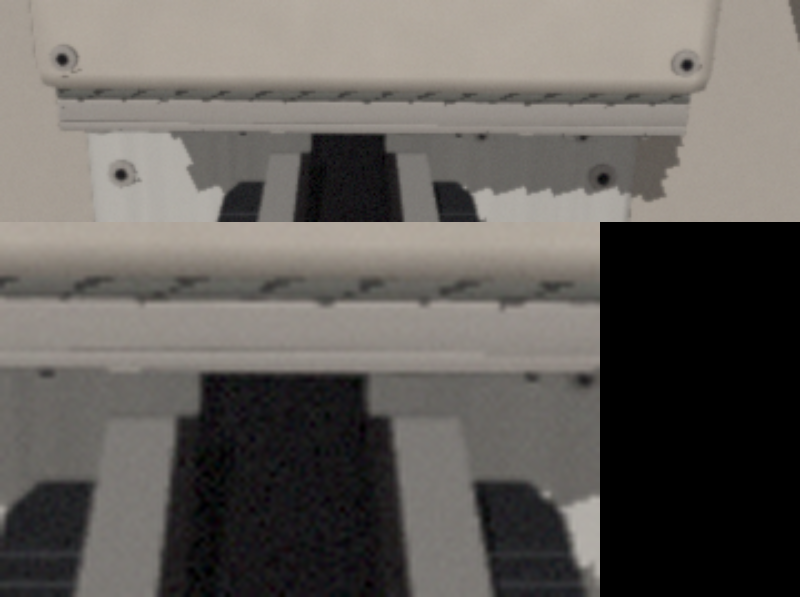

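The lug spans columns 310 to 342, with its centre at 326. The front housing screws at columns 198 and 479 put x=0 at about 328.5, so by the picture the lug is up to 1 mm short, while the TCP travel says 19.9 mm. I'll split the difference.

Request:
play_rows([
  [[0, 0.5, 0, 0, 0, 0], [0, 0.5, 0, 0, 0, 0], [0, 0.5, 0, 0, 0, 0], [0, 0.5, 0, 0, 0, 0], [0, 0.5, 0, 0, 0, 0], [0, 0.5, 0, 0, 0, 0], [0, 0.5, 0, 0, 0, 0], [0, 0.5, 0, 0, 0, 0], [0, 0.5, 0, 0, 0, 0], [0, 0.5, 0, 0, 0, 0]],
])

```text
time: 12.52
tool_pos: [0.5391, 0.0826, 0.0699]
tool_rot: [-0.002, 0.984, -0.181, 0.0]
contact_force: [1.3, 7.7, 2.1]
gripper_width: 0.149
grasp_force: 59.1
```

Run:
```python
from h import *
from plant import order
x=np.array([-.3535,-.9354]); s0=np.array([.5464,.1016])
s=manip.state(); t=(np.array(s["tool_pos"][:2])-s0)@x; print(s["time"],t,s["contact_force"],s["contact_force"][:2]@x,s["grasp_force"])
if .0192<t<.0212 and s["grasp_force"]>40: print(order.job_done())
```

```text
12.5167 0.02032094179112356 [1.30433719 7.71921567 2.07502914] -7.681637539144479 59.058462381362915
the job is handed in; nothing more can be done
None
```

I turned the bottle until its code label faced the lens to within about 2°, let go of it standing upright in the nest, and then drew the shutter to about 20 mm; the gripper still holds it there, and the job was handed in at 12.5 s.

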